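Dry-fit a half-lapped footstool frame in the glue-up board

TASK

Dry-fit the footstool frame in the glue-up board, ready for gluing: lay the two darker side rails in first, one against the left and one against the right stops, then lay the two pale cross rails over them, the bowed one at the front (the side of the board nearest you) with its bow facing out, and the straight one at the back. All four half-lap corners must drop fully home so that the frame lies flat with flush tops, and the glue tube and the spring clamp stay where they are.

Things in the scene. Friction and masses are not known exactly. Their poses are not given: they have to be found in the camera images.
- board_mid (a point): Fixed grey glue-up board 210 x 250 x 12 mm with dark stops; point: centre of its upper face; x to the back (away from robot), y left. Seated rail centres: sides (0, +-83), front (-63, 0), back (63, 0) mm, all 14 mm above it, axes parallel to it, 3 mm play, 4 mm lead-ins. Corner stops 22 mm high, only at |x| > 40 with |y| > 58; inner stops 12 high at |x| 26-41, |y| 41-63.
- side_a_mid (a point): Side rail, mid-brown wood, 160 mm long (x axis), 34 wide (y), 28 thick, 0.11 kg, laps up: the upper 14 mm is cut away over 37 mm at each end, so the full thickness is the middle 86 mm. Point: its centre, half-way up (14 mm above its underside). Same both ways round; interchangeable with the other side rail.
- side_b_mid (a point): The second side rail, same as the first: mid-brown, 160 x 34 x 28 mm, long along x, laps up. Point: its centre, half-way up.
- front_mid (a point): Front rail, pale wood, 200 mm long (y axis), 34 wide (x), 28 thick, 0.13 kg, with a 100 mm long bow of full thickness on its -x side: at mid-length the rail spans x = -31 to +17 mm. Laps down: the lower 14 mm is cut away over 37 mm at each end. Point: centre of the straight part, half-way up (14 mm above the underside). Seated, its axes match the board's.
- back_mid (a point): Back rail, pale wood, straight, 200 mm long (y axis), 34 wide (x), 28 thick, 0.13 kg, laps down: the lower 14 mm is cut away over 37 mm at each end. Point: its centre, half-way up (14 mm above the underside). Same both ways round.
- glue_mid (a point): Red and white glue tube, 166 x 50 x 34 mm, lying nearer the robot than the rails; leave it alone. Point: its middle, 15 mm above the bench.
- clamp_mid (a point): Orange spring clamp, 139 x 71 x 28 mm, lying nearer the robot than the rails; leave it alone. Point: its middle, 14 mm above the bench.

How it is judged:
By the outcome, as a careful person would: the job done as asked, in the order asked, and still so for the second after the job is handed in, with the robot touching nothing.
It also fails if it takes over 115 s, if anything falls off the work surface, if the arm or the gripper's body presses on something with over 40 N, if the wrist force passes 120 N, or if a joint passes its speed limit or range.

ROBOT

A 6-joint arm with a two-finger parallel gripper is mounted at the origin on the work surface; the furniture and walls round the work are solid. World frame = base frame: x ahead of the robot, y to its left, z up, the work surface at z = 0. Lengths are in mm, angles in rad, forces in N, time in s.
With the tool pointing down it reaches from about 325 to 900 mm from the base axis. Payload 6.1 kg.
Tool frame: the origin (TCP) lies between the finger pads; the fingertips stand 11 mm ahead of it and the grasp point (between the pads) lies 8 mm behind it (r.nose_length is the distance from the TCP to the fingertips, in mm); z points along the fingers, y is the line along which they close (so a half turn about z gives the same grasp; the last joint's range is limited). The gripper opens to 85 mm and grips with 20 to 120 N. Pads are 22 mm wide; open, the fingers measure 114 mm over their backs; the gripper's body (76 mm by 85 mm) begins 54 mm behind the grasp point. The pads swing forward as they close: fully open they stand 13 mm farther back than shut.
Start: joints at [1.033, 0.22, 1.526, -0, 1.395, -0.126], TCP at [250.16, 572.744, 242.3] pointing down, gripper open.
Joint ranges: [-2.98, 2.98], [-0.91, 2.08], [0.09, 2.57], [-1.24, 4.39], [0.2, 2.65], [-2.68, 2.68]. Speed limits (rad/s): [2.57, 2.57, 3.01, 3.14, 3.14, 3.14].

INTERFACE

Orientations are given as a unit quaternion [w, x, y, z].
In Python, from rig import r, snapshot, models gives the robot as it stands. The module is installed in compiled form; this text tells all that it offers.
- The arm moves only by the tool move_arm, never from a script. Its argument "moves" is a list that holds one entry, the list of rows, each a list of 6 numbers: the shift along the tool's x, y, z in m, then the turn, a rotation vector about the tool's x, y, z in degrees. A call has 1 to 12 rows; each row shifts and turns the commanded pose from where the row before left it, along the tool's axes as they then stand; what a row does not reach is not made up. A row lasts 1/10 s, in which the tool goes at most 50 mm and 8.59 degrees, less where a joint would pass 70% of its speed; a pose out of reach is approached as far as the arm can. A call with a gripper value outside its range is refused whole. "grip" is the closure, from 0 (fully open) to 1 (shut), set as the call begins (left out, the last holds). The fingers move at their own pace and stop on an object; "force" is the grip in N (left out, the last holds). Time passes only in rows, so rows that do not move let the fingers close. It gives the time, the measured TCP pose, the force, the opening and the grip force at its end, in the units of the state.
- r.read_state(): the state, without advancing time (a new reading comes with each control period).
- snapshot(name): name is "scene" or "top" or "wrist"; returns a dict with "color" (400x640x3 uint8, red, green, blue), "depth" (400x640 float32, mm along the optical axis (not along the pixel's ray), 0 where there is no reading), "mtx" (3x3 intrinsics, pixels), "rvec" (rotation vector, rad) and "tvec" (3), from world to camera coordinates, as OpenCV has them. Camera axes: x right, y down, z forward; pixel columns grow to the right and rows downward; lengths in mm; the calibration is good to about 2 mm. A picture is of the moment at which its call begins.
- r.sign_off(): hands the job in; it is judged then, once.
Trained networks look in a picture, given as the dict that the camera call returned (one of the last four; its "shot" number tells which), for a name from the list of things; names that differ only in an ending like _2 or _b are one class to them, and where a whole thing is asked for, a point or a joint stands for the part that bears it (a point fixed in the world has none). Each returns a list of dicts, best first, with "p" (0 to 1); they miss things now and then, are a little off and sometimes report something else, mostly with a low value. They report only what shows in the picture. A call takes as long as a camera call.
- models.search_frame(picture, name): "centre" ([x, y, z] in mm, in world coordinates, good to about 4 mm: the middle of the surface that is visible of it).
- models.masks_of(picture, name): "pixels" (400x640 bool, what is visible of it).
- models.mark_of(picture, name): "centre" ([x, y, z] in mm, in world coordinates, good to about 4 mm: a listed point, or the origin of a listed thing).
The state is a dict: "t": time; "joint_pos": joint angles; "qd": joint speeds; "effort": joint torques, N m; "eef_pos": TCP position; "tcp_rot": TCP orientation; "ft_force": force on the tool from outside, world axes, zero at the start; "wrist_torque": the same for the moment, N m; "finger_gap": finger opening in mm; "grasp_force": force on a finger pad.
Only numpy, scipy, OpenCV 4.12 (cv2) and the standard library are available. Lean on these libraries where they do the work, as an engineer would, in place of code of your own. Each camera call takes 0.05 s, during which the arm holds its last target. There are 200 camera calls.

## Working session

There is one attempt and no reset: what is moved stays moved. The work goes in short steps, Python scripts to look and compute and a tool call to move; the robot and the scene stay as the last step left them, time stands still between calls to the robot, and variables do not carry over. Pictures are saved under pics/ and viewed, at most 14 in all, crops included, and the job is handed in when it is done.

Besides the shell and the picture viewer there is one more tool, called after "Call:" as a command line: name --argument value ..., lists and objects as JSON in quotes. move_arm: Moves the arm, as the interface text tells. Its arguments: {"type":"object","properties":{"moves":{"type":"array"},"grip":{"type":"number"},"force":{"type":"number"}},"required":["moves"]}

```bash
mkdir -p pics; ls; cat > h.py <<'E'
import numpy as np, cv2
from rig import r, snapshot, models
def save(p,n): cv2.imwrite(f'pics/{n}.png',p['color'][:,:,::-1])
def world(p,mask):
    R=cv2.Rodrigues(np.array(p['rvec'],float))[0];t=np.array(p['tvec'],float).ravel();K=np.array(p['mtx'])
    v,u=np.nonzero(mask&(p['depth']>0));d=p['depth'][v,u]
    c=np.stack([(u-K[0,2])/K[0,0]*d,(v-K[1,2])/K[1,1]*d,d],1)
    return (c-t)@R
E
python3 - <<'E'
from h import *
s=r.read_state();print(s['eef_pos'],s['tcp_rot'],s['finger_gap'],s['ft_force'],s['t'])
a=snapshot('top');b=snapshot('scene')
save(a,'top0');save(b,'scene0')
for n in ['board_mid','side_a_mid','front_mid','back_mid','glue_mid','clamp_mid']:
    for p in (a,):
        print(n,[(np.round(m['centre'],0).tolist(),round(m['p'],2)) for m in models.mark_of(p,n)[:3]])
E
```

```text
pics
[249.837059   572.24598578 241.18785142] [-3.46826042e-04  2.04417122e-01  9.78883368e-01 -9.33323980e-04] 85.83384860947719 [ 0.10545714  0.12057527 -0.31529431] 0.0
board_mid [([552.0, 43.0, 10.0], 0.68), ([346.0, -292.0, 15.0], 0.49)]
side_a_mid [([491.0, 250.0, 11.0], 0.71)]
front_mid [([501.0, -370.0, 14.0], 0.69)]
back_mid [([499.0, 357.0, 13.0], 0.7)]
glue_mid [([348.0, -292.0, 17.0], 0.86)]
clamp_mid [([335.0, 282.0, 13.0], 0.64)]
```

View pics/top0.png

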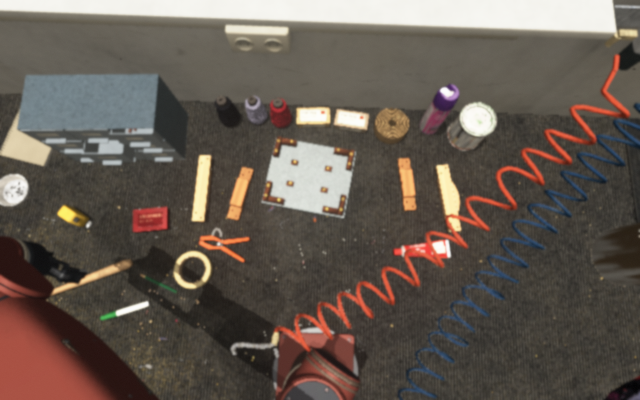

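View pics/scene0.png

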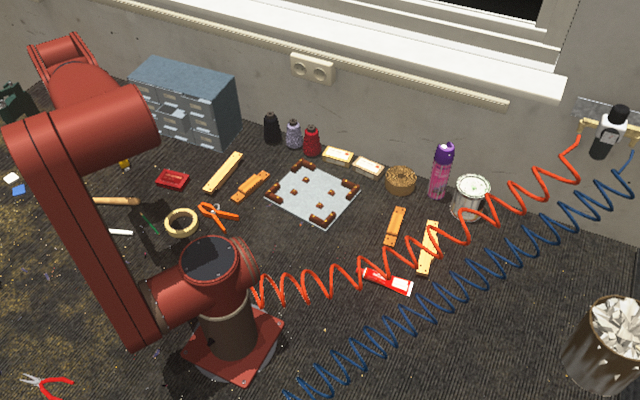

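The top view shows the straight pale rail at (202,188), the brown side rails at (240,193) and (407,183), and the bowed rail at (450,195) with its bow to the right. The board is at (310,178). I'll move above the left-hand rails for a closer look.

Call:
move_arm --moves '[[[0, 0, 0, 0, 0, -7.87], [0, 0, 0, 0, 0, -7.87], [0, 0, 0, 0, 0, -7.87], [-0.03, -0.034, -0.008, 0, 0, 0], [-0.03, -0.034, -0.008, 0, 0, 0], [-0.03, -0.034, -0.008, 0, 0, 0], [-0.03, -0.034, -0.008, 0, 0, 0], [-0.03, -0.034, -0.008, 0, 0, 0], [-0.03, -0.034, -0.008, 0, 0, 0], [-0.03, -0.034, -0.008, 0, 0, 0], [-0.03, -0.034, -0.008, 0, 0, 0], [0, 0, 0, 0, 0, 0]]]'

```text
t: 1.6
eef_pos: [494.0, 296.8, 307.7]
tcp_rot: [0.002, 0.003, 1.0, -0.0]
ft_force: [-0.2, 0.6, 0.2]
finger_gap: 85.5
grasp_force: 0.0
```

```bash
cat >> h.py <<'E'
def pose():
    s=r.read_state();w,x,y,z=s['tcp_rot']
    yaw=np.degrees(np.arctan2(-(2*x*y-2*w*z),1-2*x*x-2*z*z)) # angle of tool y from world y (ccw)
    return np.round(s['eef_pos'],1).tolist(),round(yaw,2),'gap',round(s['finger_gap'],1),'gf',np.round(s['grasp_force'],1),'F',np.round(s['ft_force'],1),'t',round(s['t'],1)
def rects(p,n,zlo,zhi,k=2):
    for m in models.masks_of(p,n)[:k]:
        w=world(p,m['pixels']);q=w[(w[:,2]>zlo)&(w[:,2]<zhi)]
        if len(q)<20: print(n,'few');continue
        # outline rectangle, trimming stray points
        (c,sz,a)=cv2.minAreaRect(q[:,:2].astype(np.float32))
        if sz[0]<sz[1]: sz=sz[::-1];a-=90
        print(n,round(m['p'],2),'c',np.round(c,1),'size',np.round(sz,1),'long-axis deg',round((a+90)%180-90,2),'z',np.round(np.percentile(w[:,2],[2,50,98]),1),len(q))
E
python3 - <<'E'
from h import *
print(pose());p=snapshot('wrist');save(p,'w1');R=cv2.Rodrigues(np.array(p['rvec']))[0];print(-R.T@np.array(p['tvec']).ravel(),R[2],p['mtx'][0])
for n in ['side_a_mid','back_mid']: rects(p,n,5,32)
E
```

```text
([494.0, 296.8, 307.7], np.float64(-0.32), 'gap', 85.5, 'gf', np.float64(0.0), 'F', array([-0.2,  0.6,  0.2]), 't', 1.6)
[423.79034775 298.75987541 438.36323768] [ 0.27599949 -0.00190653 -0.96115589] [333.44549164   0.         318.17871494]
side_a_mid 0.75 c [491.  248.4] size [159.9  34.1] long-axis deg -11.36 z [11.3 23.  28.6] 3320
back_mid 0.67 c [499.  360.8] size [199.3  34.6] long-axis deg 0.05 z [ 8.8 27.2 28.9] 4504
```

View pics/w1.png

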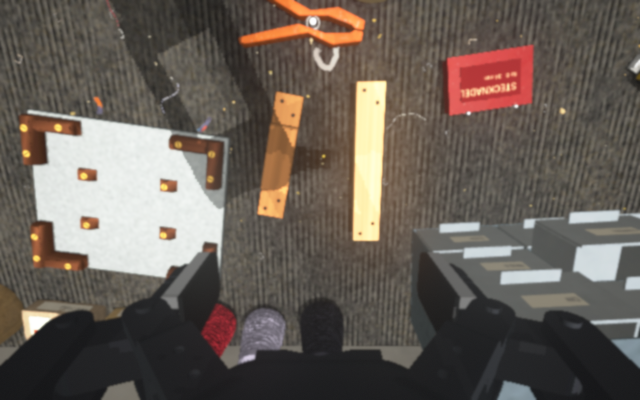

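The wrist view shows the brown rail (280,155) and the straight pale rail (370,160), both the right way up, and their measured sizes match the list. Next I'll look at the board.

Call:
move_arm --moves '[[[0, -0.042, 0, 0, 0, 0], [0, -0.042, 0, 0, 0, 0], [0, -0.042, 0, 0, 0, 0], [0, -0.042, 0, 0, 0, 0], [0, -0.042, 0, 0, 0, 0], [0, -0.042, 0, 0, 0, 0], [0, 0, 0, 0, 0, 0], [0, 0, 0, 0, 0, 0]]]'

```text
t: 2.55
eef_pos: [489.9, 49.5, 306.1]
tcp_rot: [-0.0, 0.0, 1.0, 0.0]
ft_force: [0.2, 0.1, 0.4]
finger_gap: 85.3
grasp_force: 0.0
```

```bash
python3 - <<'E'
from h import *
print(pose());p=snapshot('wrist');save(p,'w2')
rects(p,'board_mid',6,16,1);rects(p,'board_mid',-5,60,1)
print([(m['centre'],m['p']) for m in models.mark_of(p,'board_mid')][:2])
# own segmentation by height: board surface 12 mm, light grey
w=world(p,p['depth']>0);g=p['color'][p['depth']>0].astype(int)
k=(w[:,2]>8)&(w[:,2]<16)&(abs(w[:,0]-552)<170)&(abs(w[:,1]-43)<170)&(g.min(1)>110)&(np.ptp(g,axis=1)<40)
q=w[k];print(len(q),np.median(q[:,2]),cv2.minAreaRect(q[:,:2].astype(np.float32)))
E
```

```text
([489.9, 49.5, 306.1], np.float64(-0.0), 'gap', 85.3, 'gf', np.float64(0.0), 'F', array([0.2, 0.1, 0.4]), 't', 2.5)
board_mid 0.82 c [551.   45.4] size [249.5 210.1] long-axis deg 81.52 z [ 9.7 11.6 34. ] 22723
board_mid 0.82 c [557.1  45. ] size [257.4 222.8] long-axis deg 81.34 z [ 9.7 11.6 34. ] 28391
[([549.9, 44.3, 9.9], 0.59)]
22760 11.311722798935195 ((585.00439453125, 40.70246124267578), (250.33053588867188, 278.7794494628906), 81.54747009277344)
```

View pics/w2.png

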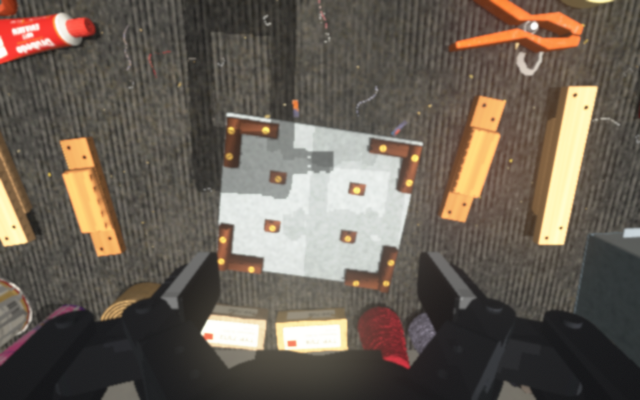

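The board reads 249.5 x 210.1 mm, centred at (551, 45.4), with yaw -8.45°. The stops are visible at its four corners. Now I'll go to the left side rail.

Call:
move_arm --moves '[[[0, 0.033, 0.038, 0, 0, 0], [0, 0.033, 0.038, 0, 0, 0], [0, 0.033, 0.038, 0, 0, 0], [0, 0.033, 0.038, 0, 0, 0], [0, 0.033, 0.038, 0, 0, 0], [0, 0.033, 0.038, 0, 0, 0], [0, 0, 0, 0, 0, 5.7], [0, 0, 0, 0, 0, 5.7], [0, 0, 0, 0, 0, 0], [0, 0, 0, 0, 0, 0]]]'

```text
t: 3.75
eef_pos: [490.0, 246.5, 79.9]
tcp_rot: [0.0, 0.097, 0.995, 0.0]
ft_force: [-0.1, -0.8, -0.2]
finger_gap: 85.5
grasp_force: 0.0
```

```bash
cat >> h.py <<'E'
def go(x,y,yaw):
    s=r.read_state();P=pose();print(P)
    a=np.radians(P[1]);d=np.array([x,y])-np.array(s['eef_pos'][:2])
    ty=np.array([-np.sin(a),np.cos(a)]);tx=-np.array([np.cos(a),np.sin(a)])
    print('tool shift mm',np.round([d@tx,d@ty],1),'turn z',round(P[1]-yaw,2))
E
python3 - <<'E'
from h import *
go(491,248.4,-11.36)
p=snapshot('wrist');rects(p,'side_a_mid',5,32,1)
E
```

```text
([490.0, 246.5, 79.9], np.float64(-11.15), 'gap', 85.5, 'gf', np.float64(0.0), 'F', array([-0.1, -0.8, -0.2]), 't', 3.8)
tool shift mm [-0.6  2.1] turn z 0.21
side_a_mid 0.75 c [491.2 248. ] size [160.6  34. ] long-axis deg -11.33 z [12.1 26.2 28.4] 13092
```

Call:
move_arm --moves '[[[-0.001, 0.002, 0.022, 0, 0, 0.2], [0, 0, 0.022, 0, 0, 0], [0, 0, 0.02, 0, 0, 0], [0, 0, 0, 0, 0, 0], [0, 0, 0, 0, 0, 0]]]'

```text
t: 4.35
eef_pos: [491.7, 247.2, 16.1]
tcp_rot: [-0.0, 0.101, 0.995, -0.0]
ft_force: [-0.2, 0.1, 0.2]
finger_gap: 85.2
grasp_force: 0.0
```

Call:
move_arm --moves '[[[0, 0, 0, 0, 0, 0], [0, 0, 0, 0, 0, 0], [0, 0, 0, 0, 0, 0], [0, 0, 0, 0, 0, 0], [0, 0, 0, 0, 0, 0], [0, 0, 0, 0, 0, 0], [0, 0, 0, 0, 0, 0], [0, 0, 0, 0, 0, 0], [0, 0, 0, 0, 0, 0], [0, 0, 0, 0, 0, 0]]]' --grip 1 --force 40

```text
t: 5.35
eef_pos: [492.4, 247.6, 16.8]
tcp_rot: [0.001, 0.101, 0.995, 0.0]
ft_force: [0.2, 0.4, 6.6]
finger_gap: 32.7
grasp_force: 41.8
```

Call:
move_arm --moves '[[[0, 0, -0.03, 0, 0, 0], [0, 0, -0.04, 0, 0, -3], [-0.022, -0.027, 0, 0, 0, 0], [-0.022, -0.027, 0, 0, 0, 0], [-0.022, -0.027, 0, 0, 0, 0], [-0.022, -0.027, 0, 0, 0, 0], [0, 0, 0, 0, 0, 0], [0, 0, 0, 0, 0, 0], [0, 0, 0, 0, 0, 0]]]'

```text
t: 6.25
eef_pos: [561.6, 128.0, 85.2]
tcp_rot: [-0.001, 0.075, 0.997, 0.0]
ft_force: [-1.2, 0.2, -1.1]
finger_gap: 33.3
grasp_force: 41.0
```

```bash
python3 - <<'E'
from h import *
go(563.2,127.5,-8.45)
p=snapshot('wrist');save(p,'w3');rects(p,'side_a_mid',50,120,2);rects(p,'board_mid',6,16,1)
p=snapshot('wrist');print(pose());rects(p,'side_a_mid',50,120,1)
E
```

```text
([561.6, 128.0, 85.2], np.float64(-8.57), 'gap', 33.3, 'gf', np.float64(41.0), 'F', array([-1.2,  0.2, -1.1]), 't', 6.2)
tool shift mm [-1.6 -0.2] turn z -0.12
side_a_mid 0.85 c [538.6 132.9] size [116.3  34.2] long-axis deg -8.48 z [80.7 95.1 96.8] 22926
board_mid 0.86 c [550.5  45.5] size [250.  209.3] long-axis deg 81.58 z [ 9.9 11.4 33.9] 66762
([561.9, 128.3, 85.6], np.float64(-8.5), 'gap', 32.8, 'gf', np.float64(41.0), 'F', array([-0.4, -0.4, -0.9]), 't', 6.5)
side_a_mid 0.77 c [538.9 133.4] size [116.3  36.8] long-axis deg -8.58 z [80.7 95.5 97.1] 22978
```

View pics/w3.png

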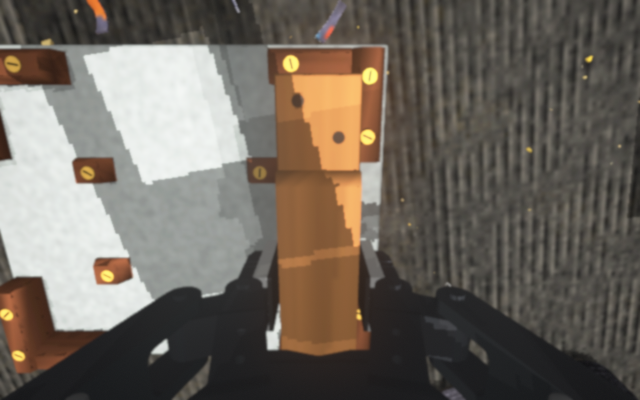

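```bash
cat >> h.py <<'E'
def bias(p,yaw,zt,tcp):
    # lateral/long extents relative to tcp, in tool-like axes (u fwd, v left), of rail top near zt
    w=world(p,p['depth']>0);a=np.radians(yaw);u=np.array([np.cos(a),np.sin(a)]);v=np.array([-np.sin(a),np.cos(a)])
    d=w[:,:2]-np.array(tcp[:2]);return d@u,d@v,w[:,2],p['color'][p['depth']>0].astype(int)
E
python3 - <<'E'
from h import *
p=snapshot('wrist');P=pose();print(P)
U,V,Z,C=bias(p,-8.5,0,P[0])
k=(Z>92)&(Z<100)&(abs(V)<25)&(U<-25)&(U>-50)
print('top face v',np.percentile(V[k],[.5,2,50,98,99.5]),'lap v',end=' ')
k=(Z>76)&(Z<90)&(abs(V)<25)&(U<-50);print(np.percentile(V[k],[.5,2,50,98,99.5]),'lap u',np.percentile(U[k],[.5,2,98,99.5]))
m=models.masks_of(p,'board_mid')[0]['pixels'][p['depth']>0]
k=m&(Z>28)&(Z<38)
H,_,_=np.histogram2d(U[k],V[k],bins=[np.arange(-110,40,5),np.arange(-190,40,5)])
k2=k&(V>0)
k3=k&(U<-50)&(U>-75);print('outer stop v',np.percentile(V[k3&(V>0)],[1,5,95,99]), 'far stop v',np.percentile(V[k3&(V<-100)],[1,5,95,99]))
k4=k&(V>-15)&(V<15);print('front stop u',np.percentile(U[k4],[1,5,95,99]))
E
```

```text
([562.2, 128.1, 85.8], np.float64(-8.52), 'gap', 32.8, 'gf', np.float64(41.0), 'F', array([-0.2,  0.9, -1.6]), 't', 6.5)
top face v [-14.29216203 -13.82683093   1.41214334  16.99135095  17.43834852] lap v [-15.23964444 -14.66890481   1.41954047  17.7865984   18.34626995] lap u [-81.57824827 -81.16823274 -50.74585357 -50.2637329 ]Traceback (most recent call last):
  File "<stdin>", line 11, in <module>
    return _quantile_unchecked(
        a, q, axis, out, overwrite_input, method, keepdims, weights)
    return _ureduce(a,
                    func=_quantile_ureduce_func,
    ...<5 lines>...
                    overwrite_input=overwrite_input,
                    method=method)
    r = func(a, **kwargs)
    result = _quantile(arr,
                       quantiles=q,
    ...<2 lines>...
                       out=out,
                       weights=wgt)
    slices_having_nans = np.isnan(arr[-1, ...])
                                  ~~~^^^^^^^^^
IndexError: index -1 is out of bounds for axis 0 with size 0
```

Call:
move_arm --moves '[[[-0.0022, -0.0016, 0.01, 0, 0, 0], [0, 0, 0.015, 0, 0, 0], [0, 0, 0.01, 0, 0, 0], [0, 0, 0.006, 0, 0, 0], [0, 0, 0.006, 0, 0, 0], [0, 0, 0.005, 0, 0, 0], [0, 0, 0.004, 0, 0, 0], [0, 0, 0, 0, 0, 0], [0, 0, 0, 0, 0, 0]]]'

```text
t: 7.5
eef_pos: [564.7, 125.5, 30.0]
tcp_rot: [0.0, 0.075, 0.997, 0.0]
ft_force: [0.6, 0.1, -1.0]
finger_gap: 32.9
grasp_force: 41.0
```

```bash
python3 - <<'E'
from h import *
print(pose())
E
```

```text
([564.7, 125.5, 30.0], np.float64(-8.58), 'gap', 32.9, 'gf', np.float64(41.0), 'F', array([ 0.6,  0.1, -1. ]), 't', 7.5)
```

Call:
move_arm --moves '[[[0, 0, 0.0015, 0, 0, 0], [0, 0, 0, 0, 0, 0]]]'

```text
t: 7.7
eef_pos: [565.0, 125.5, 28.8]
tcp_rot: [0.001, 0.075, 0.997, 0.0]
ft_force: [0.7, 0.4, -0.4]
finger_gap: 33.0
grasp_force: 41.1
```

Call:
move_arm --moves '[[[0, 0, 0, 0, 0, 0], [0, 0, 0, 0, 0, 0], [0, 0, 0, 0, 0, 0], [0, 0, 0, 0, 0, 0], [0, 0, 0, 0, 0, 0], [0, 0, -0.02, 0, 0, 0], [0, 0, -0.04, 0, 0, 0], [0.02, -0.03, -0.03, 0, 0, 0], [0.02, -0.045, -0.03, 0, 0, -2.8], [0.02, -0.045, -0.03, 0, 0, -2.8], [0.01, -0.045, -0.03, 0, 0, -2.8], [0, 0, 0, 0, 0, 0]]]' --grip 0

```text
t: 8.9
eef_pos: [486.2, -18.9, 202.2]
tcp_rot: [0.004, 0.003, 1.0, -0.002]
ft_force: [0.6, 0.8, -0.2]
finger_gap: 85.3
grasp_force: 0.0
```

```bash
python3 - <<'E'
from h import *
print(pose());p=snapshot('wrist');save(p,'w4');rects(p,'side_a_mid',5,45,3);rects(p,'board_mid',6,16,1);rects(p,'front_mid',5,32,2)
E
```

```text
([486.2, -18.9, 202.2], np.float64(-0.35), 'gap', 85.3, 'gf', np.float64(0.0), 'F', array([ 0.6,  0.8, -0.2]), 't', 8.9)
side_a_mid 0.78 c [542.8 133.6] size [121.2  48.1] long-axis deg -0.68 z [13.8 31.1 40.6] 4229
board_mid 0.61 c [550.9  45.2] size [249.7 210. ] long-axis deg 81.51 z [ 9.9 11.6 34. ] 30080
front_mid 0.8 c [ 557.3 -339.5] size [80.4 16.7] long-axis deg -1.02 z [-0.7 16.9 28. ] 1048
```

View pics/w4.png

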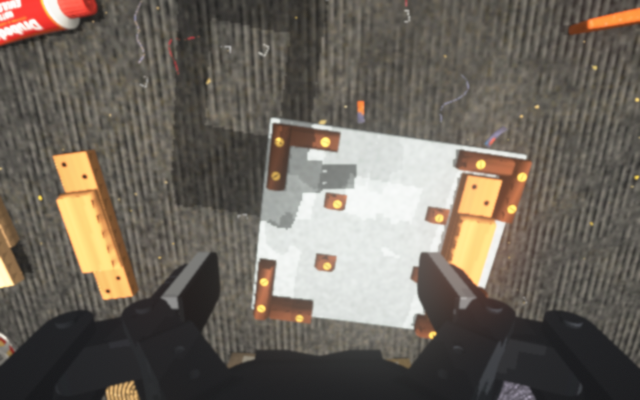

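The left rail is seated at (475,220) in the picture, with its top at about 40 mm. Now the right side rail.

Call:
move_arm --moves '[[[0, -0.041, 0, 0, 0, 0], [0, -0.041, 0, 0, 0, 0], [0, -0.041, 0, 0, 0, 0], [0, -0.041, 0, 0, 0, 0], [0, -0.041, 0, 0, 0, 0], [0, -0.041, 0, 0, 0, 0], [0, 0, -0.04, 0, 0, 0], [0, 0, -0.04, 0, 0, 0], [0, 0, 0, 0, 0, 0]]]'

```text
t: 10.0
eef_pos: [487.0, -261.4, 282.3]
tcp_rot: [0.003, 0.001, 1.0, -0.002]
ft_force: [0.6, -1.1, -0.8]
finger_gap: 85.7
grasp_force: 0.0
```

```bash
python3 - <<'E'
from h import *
print(pose());p=snapshot('wrist');save(p,'w5');rects(p,'side_a_mid',5,32,2);rects(p,'front_mid',5,32,2);print([m['centre'] for m in models.mark_of(p,'front_mid')])
E
```

```text
([487.0, -261.4, 282.3], np.float64(-0.12), 'gap', 85.7, 'gf', np.float64(0.0), 'F', array([ 0.6, -1.1, -0.8]), 't', 10.0)
side_a_mid 0.56 c [564.3 124.6] size [162.4  40.8] long-axis deg -4.81 z [13.5 25.8 40.4] 2127
front_mid 0.56 c [ 500.6 -372.8] size [198.9  47.8] long-axis deg 9.35 z [ 9.7 27.1 28.8] 5439
[[500.7, -372.2, 14.5]]
```

View pics/w5.png

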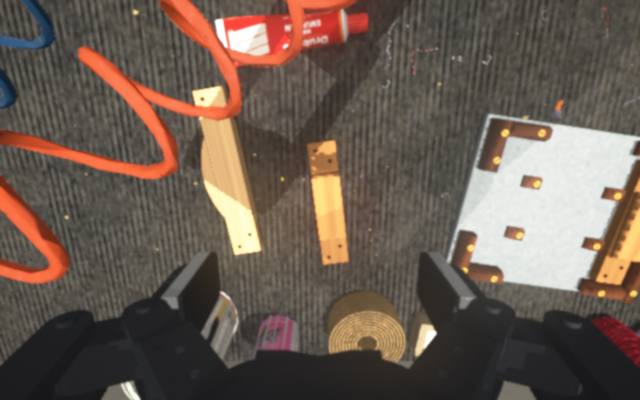

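```bash
python3 - <<'E'
from h import *
p=snapshot('wrist')
sel=np.zeros((400,640),bool);sel[125:280,295:365]=1
w=world(p,sel);q=w[(w[:,2]>9)&(w[:,2]<35)]
n,l,st,ce=1,0,0,0
c,s,a=cv2.minAreaRect(q[:,:2].astype(np.float32));print(c,s,a,np.percentile(q[:,2],[1,50,99]))
C=p['color'].astype(int);red=(C[:,:,0]>140)&(C[:,:,1]<110)&(C[:,:,2]<90)
for n,(r0,r1,c0,c1) in dict(nearrail=(80,130,190,240),left=(120,180,60,180),low=(180,300,0,80),up=(30,100,200,245),right=(0,90,230,310)).items():
    m=np.zeros_like(red);m[r0:r1,c0:c1]=red[r0:r1,c0:c1];w=world(p,m);w=w[w[:,2]>45]
    if len(w):print(n,len(w),'min',w.min(0).round(),'max',w.max(0).round())
E
```

```text
(540.7718505859375, -247.79476928710938) (160.48768615722656, 34.0496940612793) 7.0123772621154785 [11.55534222 24.82588854 28.93032374]
nearrail 473 min [ 397. -365.  118.] max [ 430. -317.  165.]
left 974 min [ 423. -459.  112.] max [ 472. -360.  197.]
low 1160 min [ 469. -492.  185.] max [ 545. -422.  237.]
up 451 min [ 367. -359.   88.] max [ 410. -317.  175.]
right 921 min [ 323. -335.   67.] max [ 403. -265.  164.]
```

Call:
move_arm --moves '[[[-0.0108, 0.0027, 0.0404, 0, 0, 0], [-0.0108, 0.0027, 0.0404, 0, 0, 0], [-0.0108, 0.0027, 0.0404, 0, 0, 0], [-0.0108, 0.0027, 0.0404, 0, 0, 0], [-0.0108, 0.0027, 0.0404, 0, 0, 0], [0, 0, 0, 0, 0, -7.1], [0, 0, 0, 0, 0, 0], [0, 0, 0, 0, 0, 0]]]'

```text
t: 11.05
eef_pos: [537.9, -246.9, 75.1]
tcp_rot: [-0.0, -0.059, 0.998, 0.0]
ft_force: [0.5, -0.1, -0.6]
finger_gap: 85.6
grasp_force: 0.0
```

```bash
python3 - <<'E'
from h import *
go(540.8,-247.8,7.0)
p=snapshot('wrist');rects(p,'side_a_mid',5,32,1)
P=pose();U,V,Z,C=bias(p,7,0,P[0]);k=(Z>9)&(Z<35)&(abs(V)<28)&(abs(U)<110)
print(np.percentile(V[k],[1,99]),np.percentile(U[k],[.5,99.5]))
E
```

```text
([537.9, -246.9, 75.1], np.float64(6.77), 'gap', 85.6, 'gf', np.float64(0.0), 'F', array([ 0.5, -0.1, -0.6]), 't', 11.1)
tool shift mm [-2.7 -1.2] turn z -0.23
[-16.81143689  15.8587143 ] [-77.27683054  79.78701357]
```

Call:
move_arm --moves '[[[-0.002, -0.0008, 0.02, 0, 0, -0.2], [0, 0, 0.022, 0, 0, 0], [0, 0, 0.017, 0, 0, 0], [0, 0, 0, 0, 0, 0], [0, 0, 0, 0, 0, 0]]]'

```text
t: 11.65
eef_pos: [540.2, -248.0, 17.0]
tcp_rot: [0.0, -0.062, 0.998, -0.0]
ft_force: [0.9, 0.1, 0.3]
finger_gap: 85.7
grasp_force: 0.0
```

Call:
move_arm --moves '[[[0, 0, 0, 0, 0, 0], [0, 0, 0, 0, 0, 0], [0, 0, 0, 0, 0, 0], [0, 0, 0, 0, 0, 0], [0, 0, 0, 0, 0, 0], [0, 0, 0, 0, 0, 0], [0, 0, 0, 0, 0, 0], [0, 0, 0, 0, 0, 0], [0, 0, 0, 0, 0, 0]]]' --grip 1 --force 40

```text
t: 12.55
eef_pos: [540.8, -248.3, 17.5]
tcp_rot: [0.001, -0.062, 0.998, -0.0]
ft_force: [-0.6, 0.5, 5.7]
finger_gap: 32.9
grasp_force: 42.0
```

Call:
move_arm --moves '[[[0, 0, -0.03, 0, 0, 0], [0, 0, -0.04, 0, 0, 7.8], [0, 0, 0, 0, 0, 7.8], [0.0063, 0.0415, 0, 0, 0, 0], [0.0063, 0.0415, 0, 0, 0, 0], [0.0063, 0.0415, 0, 0, 0, 0], [0.0063, 0.0415, 0, 0, 0, 0], [0.0063, 0.0415, 0, 0, 0, 0], [0, 0, 0, 0, 0, 0], [0, 0, 0, 0, 0, 0], [0, 0, 0, 0, 0, 0]]]'

```text
t: 13.65
eef_pos: [539.5, -38.7, 86.3]
tcp_rot: [-0.0, 0.074, 0.997, -0.0]
ft_force: [0.1, -0.8, -2.2]
finger_gap: 32.5
grasp_force: 41.2
```

```bash
cat >> h.py <<'E'
def held(p,yaw,zt,hw=28):
    P=pose();U,V,Z,C=bias(p,yaw,0,P[0]);k=(Z>zt-20)&(Z<zt+6)&(abs(V)<hw)&(U<-25)&(U>-120)
    k2=k&(U<-30)
    print(P,'held v',np.percentile(V[k2],[1,99]).round(1),'near end u',np.percentile(U[k],.3).round(1))
E
python3 - <<'E'
from h import *
p=snapshot('wrist');held(p,-8.5,98);go(540.6,-38.3,-8.5);rects(p,'board_mid',6,16,1)
E
```

```text
([539.6, -39.1, 86.4], np.float64(-8.55), 'gap', 32.8, 'gf', np.float64(41.2), 'F', array([ 0.3, -0.4, -1.1]), 't', 13.7) held v [-14.6  18.4] near end u -80.6
([539.6, -39.1, 86.4], np.float64(-8.55), 'gap', 32.8, 'gf', np.float64(41.2), 'F', array([ 0.3, -0.4, -1.1]), 't', 13.7)
tool shift mm [-0.9  0.9] turn z -0.05
board_mid 0.83 c [548.9  34.8] size [229.2 209. ] long-axis deg 81.46 z [10.  11.6 34. ] 49617
```

Call:
move_arm --moves '[[[-0.0003, 0.0006, 0.01, 0, 0, 0], [0, 0, 0.015, 0, 0, 0], [0, 0, 0.01, 0, 0, 0], [0, 0, 0.006, 0, 0, 0], [0, 0, 0.006, 0, 0, 0], [0, 0, 0.005, 0, 0, 0], [0, 0, 0.005, 0, 0, 0], [0, 0, 0, 0, 0, 0], [0, 0, 0, 0, 0, 0]]]'

```text
t: 14.65
eef_pos: [540.3, -37.5, 29.7]
tcp_rot: [0.0, 0.074, 0.997, -0.0]
ft_force: [0.4, -0.2, -1.1]
finger_gap: 33.0
grasp_force: 41.4
```

Call:
move_arm --moves '[[[0, 0, 0.0008, 0, 0, 0], [0, 0, 0, 0, 0, 0]]]'

```text
t: 14.85
eef_pos: [540.3, -37.5, 29.5]
tcp_rot: [0.0, 0.074, 0.997, -0.0]
ft_force: [-2.4, 0.0, 4.0]
finger_gap: 32.9
grasp_force: 42.0
```

Call:
move_arm --moves '[[[0, 0, 0, 0, 0, 0], [0, 0, 0, 0, 0, 0], [0, 0, 0, 0, 0, 0], [0, 0, 0, 0, 0, 0], [0, 0, 0, 0, 0, 0], [0, 0, -0.02, 0, 0, 0], [0, 0, -0.04, 0, 0, 0], [0.015, 0.02, -0.04, 0, 0, -2.8], [0.02, 0.02, -0.04, 0, 0, -2.8], [0.02, 0.02, -0.04, 0, 0, -2.8], [0.02, 0.02, -0.04, 0, 0, 0], [0, 0, -0.03, 0, 0, 0]]]' --grip 0

```text
t: 16.05
eef_pos: [469.9, 49.4, 281.6]
tcp_rot: [0.001, -0.0, 1.0, 0.0]
ft_force: [-0.4, -0.0, -0.1]
finger_gap: 85.5
grasp_force: 0.0
```

```bash
python3 - <<'E'
from h import *
print(pose());p=snapshot('wrist');save(p,'w6');rects(p,'side_a_mid',20,45,3);rects(p,'board_mid',6,16,1)
E
```

```text
([469.9, 49.4, 281.6], np.float64(0.06), 'gap', 85.5, 'gf', np.float64(0.0), 'F', array([-0.4, -0. , -0.1]), 't', 16.1)
side_a_mid 0.92 c [565.  127.2] size [162.9  34.6] long-axis deg -8.46 z [13.3 29.9 40.6] 3503
board_mid 0.91 c [550.8  45.5] size [250.4 210.1] long-axis deg 81.51 z [ 9.5 11.7 34.2] 17091
```

View pics/w6.png

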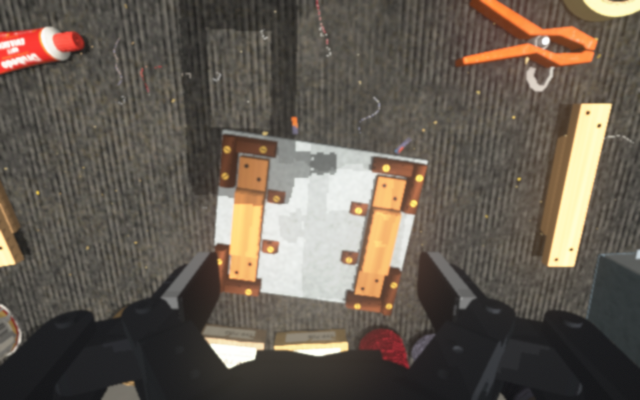

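Both side rails are seated, at (250,215) and (385,235) in the picture. Next is the straight back rail.

Call:
move_arm --moves '[[[-0.0036, 0.039, 0, 0, 0, 0], [-0.0036, 0.039, 0, 0, 0, 0], [-0.0036, 0.039, 0.02, 0, 0, 0], [-0.0036, 0.039, 0.03, 0, 0, 0], [-0.0036, 0.039, 0.03, 0, 0, 0], [-0.0036, 0.039, 0.03, 0, 0, 0], [-0.0036, 0.039, 0.03, 0, 0, 0], [-0.0036, 0.039, 0.03, 0, 0, 0], [0, 0, 0.03, 0, 0, 0], [0, 0, 0, 0, 0, 0], [0, 0, 0, 0, 0, 0]]]'

```text
t: 17.3
eef_pos: [499.3, 358.1, 77.0]
tcp_rot: [-0.002, 0.001, 1.0, -0.001]
ft_force: [0.3, -0.4, 1.3]
finger_gap: 85.8
grasp_force: 0.0
```

```bash
python3 - <<'E'
from h import *
go(499,360.8,0.05);print(r.read_state()['joint_pos'])
p=snapshot('wrist');rects(p,'back_mid',5,32,1)
P=pose();U,V,Z,C=bias(p,0,0,P[0]);k=(Z>9)&(Z<35)&(abs(V)<28)&(abs(U)<120)
print(np.percentile(V[k],[1,99]),np.percentile(U[k],[.5,99.5]))
E
```

```text
([499.3, 358.1, 77.0], np.float64(-0.11), 'gap', 85.8, 'gf', np.float64(0.0), 'F', array([ 0.3, -0.4,  1.3]), 't', 17.3)
tool shift mm [0.3 2.6] turn z -0.16
[ 4.94082599e-01  3.64937268e-01  1.67795376e+00 -2.71712961e-04
  1.10304529e+00 -1.07471276e+00]
back_mid 0.91 c [492.1 360.5] size [186.6  34.2] long-axis deg 0.04 z [25.9 27.3 28.5] 18597
[-15.07402158  18.18807525] [-101.58524273   80.8476405 ]
```

Call:
move_arm --moves '[[[0.001, 0.0017, 0.02, 0, 0, -0.2], [0, 0, 0.022, 0, 0, 0], [0, 0, 0.018, 0, 0, 0], [0, 0, 0, 0, 0, 0], [0, 0, 0, 0, 0, 0]]]'

```text
t: 17.9
eef_pos: [500.7, 361.0, 20.6]
tcp_rot: [0.001, -0.001, 1.0, 0.001]
ft_force: [-0.4, 0.3, 0.9]
finger_gap: 85.6
grasp_force: 0.0
```

Call:
move_arm --moves '[[[0, 0, 0, 0, 0, 0], [0, 0, 0, 0, 0, 0], [0, 0, 0, 0, 0, 0], [0, 0, 0, 0, 0, 0], [0, 0, 0, 0, 0, 0], [0, 0, 0, 0, 0, 0], [0, 0, 0, 0, 0, 0], [0, 0, 0, 0, 0, 0], [0, 0, 0, 0, 0, 0]]]' --grip 1 --force 40

```text
t: 18.8
eef_pos: [500.2, 361.4, 19.7]
tcp_rot: [0.001, -0.001, 1.0, 0.0]
ft_force: [-1.3, -0.5, 7.0]
finger_gap: 32.9
grasp_force: 42.0
```

Call:
move_arm --moves '[[[0, 0, -0.03, 0, 0, 0], [0, 0, -0.04, 0, 0, 0], [0, 0, -0.04, 0, 0, 0], [0, -0.04, 0, 0, 0, 0], [0, -0.04, 0, 0, 0, 0], [0, -0.04, 0, 0, 0, 0], [0, -0.04, 0, 0, 0, 0], [0, 0, 0, 0, 0, 0]]]'

```text
t: 19.6
eef_pos: [499.3, 197.1, 128.0]
tcp_rot: [-0.001, 0.001, 1.0, -0.001]
ft_force: [0.5, 0.5, -1.1]
finger_gap: 33.2
grasp_force: 41.1
```

Call:
move_arm --moves '[[[0, 0, 0, 0, 0, 8.2], [0, 0, 0, 0, 0, 8.2], [0, 0, 0, 0, 0, 8.2], [0, 0, 0, 0, 0, 8.2], [0, 0, 0, 0, 0, 8.2], [0, 0, 0, 0, 0, 8.2], [0, 0, 0, 0, 0, 8.2], [0, 0, 0, 0, 0, 8.2], [0, 0, 0, 0, 0, 8.2], [0, 0, 0, 0, 0, 8.2], [0, 0, 0, 0, 0, 8.2], [0, 0, 0, 0, 0, 8.2]]]'

```text
t: 20.8
eef_pos: [499.4, 201.7, 128.3]
tcp_rot: [-0.0, 0.758, 0.652, -0.0]
ft_force: [-0.2, -0.1, -1.5]
finger_gap: 33.2
grasp_force: 41.1
```

```bash
python3 - <<'E'
from h import *
go(613.9,35.0,-98.5);print(r.read_state()['joint_pos'])
E
```

```text
([499.4, 201.7, 128.3], np.float64(-98.6), 'gap', 33.2, 'gf', np.float64(41.1), 'F', array([-0.2, -0.1, -1.5]), 't', 20.8)
tool shift mm [-147.7  138.1] turn z -0.1
[2.37162851e-01 1.28357327e-01 1.85613462e+00 3.56164130e-04
 1.15806030e+00 3.87156353e-01]
```

Call:
move_arm --moves '[[[-0.0295, 0.0276, 0, 0, 0, 0], [-0.0295, 0.0276, 0, 0, 0, 0], [-0.0295, 0.0276, 0, 0, 0, 0], [-0.0295, 0.0276, 0, 0, 0, 0], [-0.0295, 0.0276, 0, 0, 0, 0], [0, 0, 0.03, 0, 0, 0], [0, 0, 0, 0, 0, 0], [0, 0, 0, 0, 0, 0]]]'

```text
t: 21.6
eef_pos: [613.8, 36.0, 97.4]
tcp_rot: [-0.001, 0.756, 0.654, -0.001]
ft_force: [-0.1, 0.0, -0.7]
finger_gap: 32.9
grasp_force: 41.1
```

```bash
python3 - <<'E'
from h import *
go(613.5,34.7,-98.5)
p=snapshot('wrist');save(p,'w7');P=pose()
U,V,Z,C=bias(p,-98.5,0,P[0])
k=(Z>95)&(Z<112)&(abs(V)<28)&(U<-25)&(U>-130)
print('v',np.percentile(V[k],[1,99]),'near u',np.percentile(U[k],[.3,1]),np.median(Z[k]))
rects(p,'back_mid',90,120,1);rects(p,'board_mid',6,16,1);rects(p,'side_a_mid',15,45,2)
E
```

```text
([613.8, 36.0, 97.4], np.float64(-98.27), 'gap', 32.9, 'gf', np.float64(41.1), 'F', array([-0.1,  0. , -0.7]), 't', 21.6)
tool shift mm [-1.3 -0.1] turn z 0.23
v [-18.64744302  14.55414182] near u [-101.09058596 -100.54542225] 104.95319983514933
back_mid 0.97 c [616.9  68.6] size [138.3  35.8] long-axis deg 81.7 z [103.5 104.9 106.2] 30610
side_a_mid 0.66 c [540.1 130.6] size [119.9  36. ] long-axis deg -8.99 z [24.  38.8 40.5] 12468
```

View pics/w7.png

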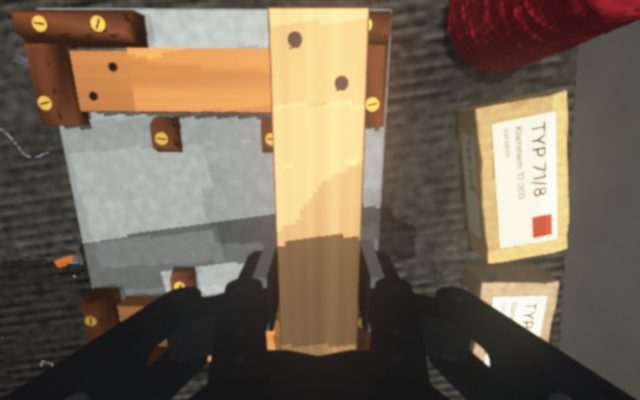

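```bash
cat >> h.py <<'E'
def edges(p,yaw,tcp):
    U,V,Z,C=bias(p,yaw,0,tcp)
    b=(Z>9)&(Z<14.5)&(C.min(1)>60)&(np.ptp(C,axis=1)<40)
    print('board vmin/max',[np.round(np.median([np.percentile(V[b&(abs(U-u0)<3)],q) for u0 in np.arange(-115,-45,5) if (b&(abs(U-u0)<3)).sum()>20]),1) for q in (1,99)],
      'umin',np.round(np.median([np.percentile(U[b&(abs(V-v0)<3)],1) for v0 in np.arange(-150,40,5) if (b&(abs(V-v0)<3)).sum()>20]),1))
E
python3 - <<'E'
from h import *
p=snapshot('wrist');P=pose();print(P);edges(p,-98.45,P[0])
U,V,Z,C=bias(p,-98.45,0,P[0])
k=(Z>34)&(Z<45)&(V<-40)&(U<-30)&(C[:,0]>C[:,2]+40)
print('side top u',np.percentile(U[k],[1,99]))
k=(Z>22)&(Z<30)&(V<-60)&(U<-30)&(C[:,0]>C[:,2]+40)&(C[:,0]>120)
print('side lap u',np.percentile(U[k],[2,98]),'v',np.percentile(V[k],[1,2,98]))
E
```

```text
([615.7, 36.0, 100.1], np.float64(-98.22), 'gap', 33.5, 'gf', np.float64(41.1), 'F', array([-0.1,  0.7, -1.1]), 't', 21.9)
board vmin/max [np.float64(-123.0), np.float64(39.4)] umin -123.3
side top u [-113.670835    -66.23752038]
side lap u [-98.83953833 -47.84836045] v [-143.68066173 -143.08998734  -97.02699134]
```

```bash
python3 - <<'E'
from h import *
for i in range(3):
    p=snapshot('wrist');print(pose()[:2]);ref=(613.5,34.7);edges(p,-98.45,ref)
    U,V,Z,C=bias(p,-98.45,0,ref);k=(Z>95)&(Z<112)&(abs(V)<28)&(U<-25)&(U>-130)
    print('rail v',np.percentile(V[k],[1,99]),V[k&(Z>np.median(Z[k])-2)].mean(),'near u',np.percentile(U[k],[.3,1]), 'yaw',end=' ')
    kk=k&(Z>np.median(Z[k])-3);print(cv2.minAreaRect(np.stack([U[kk],V[kk]],1).astype(np.float32)),np.median(Z[k]))
E
```

```text
([615.7, 35.9, 100.0], np.float64(-98.22))
board vmin/max [np.float64(-103.0), np.float64(41.4)] umin -125.0
rail v [-15.78972116  17.41318175] 0.8192855036373813 near u [-103.10358754 -102.54023799] yaw ((-64.22471618652344, 0.8289775848388672), (78.55218505859375, 34.28886032104492), 0.2698822617530823) 107.66178910798106
([615.6, 35.8, 99.8], np.float64(-98.24))
board vmin/max [np.float64(-103.2), np.float64(41.8)] umin -125.0
rail v [-15.82794828  17.38084107] 0.792707947363285 near u [-102.92634856 -102.37410878] yaw ((-64.16324615478516, 0.8139381408691406), (78.40309143066406, 34.236968994140625), 0.24303001165390015) 107.54595636849373
([615.5, 35.6, 99.6], np.float64(-98.25))
board vmin/max [np.float64(-103.1), np.float64(41.9)] umin -124.7
rail v [-15.87355283  17.32224452] 0.7204758697238411 near u [-102.77389214 -102.23064252] yaw ((-64.11145782470703, 0.7545604705810547), (78.34185028076172, 34.33418655395508), 0.2984570562839508) 107.34970253403326
```

Call:
move_arm --moves '[[[-0.0022, -0.001, 0.01, 0, 0, 0.2], [0, 0, 0.015, 0, 0, 0], [0, 0, 0, 0, 0, 0], [0, 0, 0, 0, 0, 0], [0, 0, 0, 0, 0, 0], [0, 0, 0, 0, 0, 0], [0, 0, 0, 0, 0, 0]]]'

```text
t: 22.7
eef_pos: [614.3, 33.2, 74.3]
tcp_rot: [0.0, 0.757, 0.653, 0.0]
ft_force: [0.8, 0.8, -1.3]
finger_gap: 33.3
grasp_force: 41.1
```

```bash
python3 - <<'E'
from h import *
for i in range(2):
    p=snapshot('wrist');print(pose());ref=(614,33.4);edges(p,-98.45,ref)
    U,V,Z,C=bias(p,-98.45,0,ref);k=(Z>60)&(Z<95)&(abs(V)<28)&(U<-25)&(U>-130)
    kk=k&(Z>np.median(Z[k])-3)
    print('rail v',np.percentile(V[k],[1,99]),V[kk].mean(),'near u',np.percentile(U[k],[.3,1]),cv2.minAreaRect(np.stack([U[kk],V[kk]],1).astype(np.float32)),np.median(Z[k]))
E
```

```text
([614.2, 33.2, 74.2], np.float64(-98.48), 'gap', 33.0, 'gf', np.float64(41.1), 'F', array([ 0. ,  0. , -1.3]), 't', 22.8)
board vmin/max [np.float64(-145.2), np.float64(40.8)] umin -121.5
rail v [-17.22929664  16.00213383] -0.6132582836358228 near u [-101.26601856 -100.71073013] ((-63.32277297973633, -0.6324806213378906), (34.22943115234375, 76.6236343383789), 89.98979949951172) 81.79997826357403
([614.1, 33.2, 74.2], np.float64(-98.48), 'gap', 33.1, 'gf', np.float64(41.1), 'F', array([-0.6, -0.5, -1.6]), 't', 22.8)
board vmin/max [np.float64(-146.4), np.float64(40.8)] umin -121.5
rail v [-17.27642848  15.9195206 ] -0.6677407446610238 near u [-101.22278848 -100.68292919] ((-63.38574981689453, -0.685760498046875), (34.22474670410156, 76.77367401123047), 89.89514923095703) 81.76103866395128
```

Call:
move_arm --moves '[[[0, -0.0004, 0.01, 0, 0, 0], [0, 0, 0.008, 0, 0, 0], [0, 0, 0.006, 0, 0, 0], [0, 0, 0.005, 0, 0, 0], [0, 0, 0.004, 0, 0, 0], [0, 0, 0.004, 0, 0, 0], [0, 0, 0.003, 0, 0, 0], [0, 0, 0, 0, 0, 0], [0, 0, 0, 0, 0, 0]]]'

```text
t: 23.7
eef_pos: [613.6, 33.2, 33.9]
tcp_rot: [0.0, 0.757, 0.653, 0.0]
ft_force: [0.6, 0.1, -0.2]
finger_gap: 33.3
grasp_force: 41.2
```

```bash
python3 - <<'E'
from h import *
p=snapshot('wrist');print(pose())
U,V,Z,C=bias(p,-98.45,0,(614,33.4));k=(Z>30)&(Z<95)&(abs(V)<14)&(U<-30)&(U>-60);print(np.median(Z[k]))
E
```

```text
([613.7, 33.2, 34.1], np.float64(-98.48), 'gap', 33.5, 'gf', np.float64(41.2), 'F', array([ 0.1,  1.3, -0.4]), 't', 23.8)
41.42591405780587
```

Top at 41.4 mm with no contact force. I'll lower it the last bit, release, and go look.

Call:
move_arm --moves '[[[0, 0, 0.0015, 0, 0, 0], [0, 0, 0, 0, 0, 0]]]'

```text
t: 23.95
eef_pos: [613.5, 33.2, 32.3]
tcp_rot: [0.0, 0.757, 0.653, 0.0]
ft_force: [0.3, 0.2, -0.7]
finger_gap: 33.0
grasp_force: 41.2
```

Call:
move_arm --moves '[[[0, 0, 0, 0, 0, 0], [0, 0, 0, 0, 0, 0], [0, 0, 0, 0, 0, 0], [0, 0, 0, 0, 0, 0], [0, 0, 0, 0, 0, 0], [0, 0, -0.02, 0, 0, 0], [0, 0, -0.04, 0, 0, 0], [0, 0, -0.04, 0, 0, 0], [0, -0.02, -0.04, 0, 0, 0], [0, -0.03, -0.04, 0, 0, 0], [0, -0.03, -0.02, 0, 0, 0], [0, 0, 0, 0, 0, 0]]]' --grip 0

```text
t: 25.15
eef_pos: [534.1, 45.6, 236.9]
tcp_rot: [0.002, 0.757, 0.653, 0.002]
ft_force: [-0.5, 0.2, -0.0]
finger_gap: 85.4
grasp_force: 0.0
```

Call:
move_arm --moves '[[[0, 0, 0, 0, 0, -8.5], [0, 0, 0, 0, 0, -8.5], [0, 0, 0, 0, 0, -8.5], [0, 0, 0, 0, 0, -8.5], [0, 0, 0, 0, 0, -8.5], [0, 0, 0, 0, 0, -8.5], [0, 0, 0, 0, 0, -8.5], [0, 0, 0, 0, 0, -8.5], [0, 0, 0, 0, 0, -8.5], [0, 0, 0, 0, 0, -8.5], [0, 0, 0, 0, 0, -8.5], [0, 0, 0, 0, 0, -5]]]'

```text
t: 26.35
eef_pos: [534.4, 44.9, 231.3]
tcp_rot: [-0.001, -0.003, 1.0, 0.0]
ft_force: [0.5, -0.9, -0.3]
finger_gap: 85.5
grasp_force: 0.0
```

```bash
python3 - <<'E'
from h import *
print(pose());p=snapshot('wrist');save(p,'w8')
w=world(p,p['depth']>0);a=np.radians(-8.45);d=w[:,:2]-[550.8,45.4];X=d@[np.cos(a),np.sin(a)];Y=d@[-np.sin(a),np.cos(a)];Z=w[:,2]
for n,x,y in [('sideL',0,83),('sideR',0,-83),('backL',63,83),('backM',63,0),('backR',63,-83),('lapL',-63,83),('lapR',-63,-83)]:
    k=(abs(X-x)<8)&(abs(Y-y)<8);print(n,k.sum(),np.percentile(Z[k],[5,50,95]).round(1) if k.sum() else '')
E
```

```text
([534.4, 44.9, 231.3], np.float64(0.31), 'gap', 85.5, 'gf', np.float64(0.0), 'F', array([ 0.5, -0.9, -0.3]), 't', 26.4)
sideL 237 [38.2 39.4 40.5]
sideR 250 [37.9 39.2 40.3]
backL 201 [38.3 39.4 40.5]
backM 212 [38.3 39.3 40.7]
backR 220 [38.3 39.4 40.4]
lapL 257 [24.2 25.4 26.5]
lapR 267 [24.  25.2 26.6]
```

View pics/w8.png

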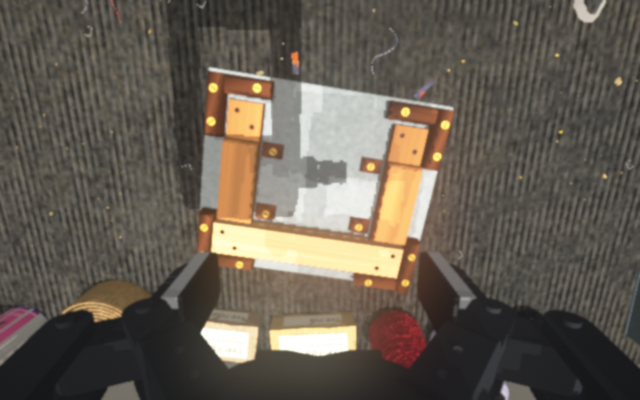

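The back rail is home and flush at all four points I checked, at about 39.4 mm. For the front rail I need to see how close the hanging red hose comes to the grasp.

```bash
python3 - <<'E'
from h import *
for n in ('top','scene'):
    p=snapshot(n);C=p['color'].astype(int);red=(C[:,:,0]>120)&(C[:,:,1]<110)&(C[:,:,2]<90)
    w=world(p,red&(p['depth']>0))
    k=(w[:,2]>50)&(w[:,2]<400)&(w[:,0]>360)&(w[:,0]<640)&(w[:,1]<-280)&(w[:,1]>-480)
    q=w[k];print(n,len(q));q=q[np.argsort(q[:,0])];print(q[::max(1,len(q)//45)].round().astype(int).tolist())
    w=world(p,p['depth']>0);k=(w[:,0]>540)&(w[:,0]<720)&(w[:,1]<-250)&(w[:,1]>-480)&(w[:,2]>40)&(w[:,2]<260)
    q=w[k]
    H={}
    for x,y,z in q: H.setdefault((int(x//20*20),int(y//20*20)),[]).append(z)
    print({k:int(max(v)) for k,v in sorted(H.items())})
E
```

```text
top 893
[[360, -365, 108], [364, -281, 135], [367, -346, 91], [371, -332, 176], [374, -336, 173], [376, -328, 174], [377, -288, 116], [380, -306, 102], [382, -406, 185], [386, -324, 172], [390, -324, 165], [394, -389, 198], [399, -416, 130], [403, -319, 164], [406, -402, 119], [409, -382, 199], [412, -390, 110], [415, -323, 153], [419, -381, 119], [421, -366, 117], [424, -372, 117], [429, -370, 195], [436, -468, 217], [440, -468, 176], [444, -470, 171], [447, -462, 157], [449, -451, 235], [452, -443, 232], [454, -455, 155], [457, -368, 176], [459, -445, 144], [461, -453, 149], [464, -434, 232], [465, -416, 137], [466, -429, 145], [468, -392, 154], [470, -407, 149], [473, -408, 146], [480, -434, 235], [491, -424, 232], [503, -432, 225], [515, -430, 220], [526, -448, 203], [533, -476, 272], [537, -466, 194], [542, -480, 191], [548, -477, 263]]
{(540, -480): 259, (560, -480): 254, (640, -460): 119, (640, -440): 119, (640, -420): 116, (660, -480): 119, (660, -460): 120, (660, -440): 122, (660, -420): 119, (660, -400): 119, (680, -480): 121, (680, -460): 121, (680, -440): 118, (680, -420)
[... 823 characters left out ...]
[460, -441, 234], [462, -448, 235], [464, -381, 163], [465, -452, 143], [466, -406, 147], [468, -405, 149], [471, -438, 232], [479, -439, 233], [501, -428, 223], [518, -448, 207], [529, -445, 207], [534, -453, 189], [538, -471, 189]]
{(540, -480): 259, (640, -460): 120, (640, -440): 119, (640, -420): 115, (660, -480): 117, (660, -460): 124, (660, -440): 120, (660, -420): 122, (660, -400): 118, (680, -480): 123, (680, -460): 119, (680, -440): 118, (680, -420): 118, (680, -400): 120, (680, -340): 125, (680, -320): 79, (700, -480): 122, (700, -460): 119, (700, -440): 120, (700, -420): 119, (700, -400): 120, (700, -360): 212, (700, -340): 219, (700, -320): 217, (700, -300): 188, (700, -260): 46}
```

Call:
move_arm --moves '[[[-0.0045, -0.04, 0, 0, 0, 0], [-0.0045, -0.04, 0, 0, 0, 0], [-0.0045, -0.04, 0, 0, 0, 0], [-0.0045, -0.04, 0, 0, 0, 0], [-0.0045, -0.04, 0, 0, 0, 0], [-0.0045, -0.04, 0, 0, 0, 0], [-0.0045, -0.04, 0, 0, 0, 0], [-0.0045, -0.04, 0, 0, 0, 0], [-0.0045, -0.04, 0, 0, 0, 0], [-0.0045, -0.04, 0, 0, 0, 0], [0, 0, 0.04, 0, 0, -4.5], [0, 0, 0.04, 0, 0, -4.5]]]'

```text
t: 27.7
eef_pos: [580.2, -357.6, 152.4]
tcp_rot: [0.001, -0.078, 0.997, -0.001]
ft_force: [0.8, -0.0, -0.8]
finger_gap: 85.1
grasp_force: 0.0
```

```bash
python3 - <<'E'
from h import *
go(578.4,-352.9,9.35);p=snapshot('wrist');save(p,'w9');rects(p,'front_mid',5,32,1)
P=pose()
w=world(p,p['depth']>0);k=(w[:,2]>20)&(w[:,2]<32)&(w[:,0]>560)&(w[:,0]<620)&(w[:,1]>-400)&(w[:,1]<-310)
q=w[k];print(cv2.minAreaRect(q[:,:2].astype(np.float32)),q.max(0),q.min(0))
E
```

```text
([580.2, -357.6, 152.4], np.float64(8.9), 'gap', 85.1, 'gf', np.float64(0.0), 'F', array([ 0.8, -0. , -0.8]), 't', 27.7)
tool shift mm [1.  4.9] turn z -0.45
front_mid 0.92 c [ 522.1 -370.1] size [157.6  47.9] long-axis deg 9.43 z [25.6 27.2 28.6] 11734
((577.9971923828125, -353.7608947753906), (41.92036056518555, 34.00798797607422), 9.406418800354004) [ 601.30046585 -334.35521115   29.70709681] [ 560.05432971 -373.6990318    25.01069458]
```

View pics/w9.png

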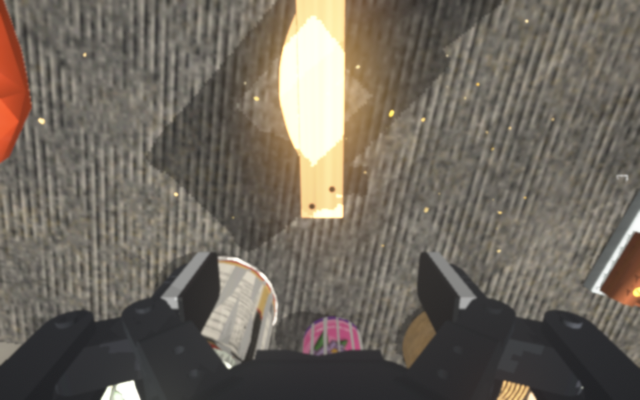

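The far end of the bowed rail at (322,200) is clear of the hose. I'll grip it there and carry it sideways into the open before regrasping it at mid-length.

Call:
move_arm --moves '[[[0.001, 0.0043, 0.035, 0, 0, -0.4], [0, 0, 0.035, 0, 0, 0], [0, 0, 0.03, 0, 0, 0], [0, 0, 0.02, 0, 0, 0], [0, 0, 0.014, 0, 0, 0], [0, 0, 0, 0, 0, 0], [0, 0, 0, 0, 0, 0]]]'

```text
t: 28.5
eef_pos: [578.7, -351.4, 19.8]
tcp_rot: [0.001, -0.082, 0.997, -0.001]
ft_force: [1.0, 0.1, -0.6]
finger_gap: 85.6
grasp_force: 0.0
```

Call:
move_arm --moves '[[[0, 0, 0, 0, 0, 0], [0, 0, 0, 0, 0, 0], [0, 0, 0, 0, 0, 0], [0, 0, 0, 0, 0, 0], [0, 0, 0, 0, 0, 0], [0, 0, 0, 0, 0, 0], [0, 0, 0, 0, 0, 0], [0, 0, 0, 0, 0, 0], [0, 0, 0, 0, 0, 0]]]' --grip 1 --force 60

```text
t: 29.4
eef_pos: [578.3, -351.3, 19.4]
tcp_rot: [0.0, -0.082, 0.997, -0.0]
ft_force: [-1.2, 0.5, 5.4]
finger_gap: 32.6
grasp_force: 60.9
```

Call:
move_arm --moves '[[[0, 0, -0.006, 0, 0, 0], [0, 0, -0.006, 0, 0, 0], [-0.0057, 0.0244, 0, 0, 0, 0], [-0.0057, 0.0244, 0, 0, 0, 0], [-0.0057, 0.0244, 0, 0, 0, 0], [-0.0057, 0.0244, 0, 0, 0, 0], [-0.0057, 0.0244, 0, 0, 0, 0], [-0.0057, 0.0244, 0, 0, 0, 0], [0, 0, 0, 0, 0, 0], [0, 0, 0.006, 0, 0, 0], [0, 0, 0.0055, 0, 0, 0], [0, 0, 0, 0, 0, 0]]]'

```text
t: 30.6
eef_pos: [588.1, -202.1, 19.2]
tcp_rot: [0.001, -0.082, 0.997, -0.0]
ft_force: [0.9, 1.5, 3.3]
finger_gap: 32.9
grasp_force: 59.1
```

Call:
move_arm --moves '[[[0, 0, 0, 0, 0, 0], [0, 0, 0, 0, 0, 0], [0, 0, 0, 0, 0, 0], [0, 0, 0, 0, 0, 0], [0, 0, 0, 0, 0, 0], [0, 0, -0.02, 0, 0, 0], [0, 0, -0.04, 0, 0, 0], [0.02, 0, -0.04, 0, 0, 0], [0.03, 0, -0.03, 0, 0, 0], [0.03, 0, -0.02, 0, 0, 0], [0, 0, 0, 0, 0, 0], [0, 0, 0, 0, 0, 0]]]' --grip 0

```text
t: 31.8
eef_pos: [508.8, -214.2, 169.6]
tcp_rot: [0.001, -0.082, 0.997, -0.001]
ft_force: [0.6, -0.2, -0.6]
finger_gap: 85.2
grasp_force: 0.0
```

```bash
python3 - <<'E'
from h import *
print(pose());p=snapshot('wrist');save(p,'w10');rects(p,'front_mid',5,32,1)
w=world(p,p['depth']>0);C=p['color'][p['depth']>0].astype(int);k=(w[:,2]>9)&(w[:,2]<33)&(w[:,0]>390)&(w[:,0]<630)&(w[:,1]>-270)&(w[:,1]<-150)
q=w[k];c,s,a=cv2.minAreaRect(q[:,:2].astype(np.float32));print(c,s,a)
E
```

```text
([508.8, -214.2, 169.6], np.float64(9.37), 'gap', 85.2, 'gf', np.float64(0.0), 'F', array([ 0.6, -0.2, -0.6]), 't', 31.8)
front_mid 0.69 c [ 510.4 -221.3] size [200.3  47.7] long-axis deg 10.19 z [25.2 27.2 28.7] 10567
(510.3543701171875, -221.27789306640625) (200.34024047851562, 47.71415710449219) 10.191420555114746
```

View pics/w10.png

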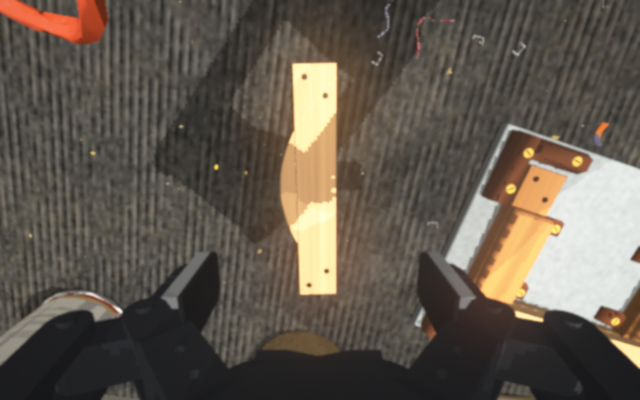

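The rail is now in the open, with its bow to the left of the picture and its centre at (312,180). I'll regrasp it across the bow apex.

Call:
move_arm --moves '[[[-0.0004, -0.0073, 0.035, 0, 0, -0.6], [0, 0, 0.035, 0, 0, 0], [0, 0, 0.03, 0, 0, 0], [0, 0, 0.025, 0, 0, 0], [0, 0, 0.018, 0, 0, 0], [0, 0, 0.011, 0, 0, 0], [0, 0, 0, 0, 0, 0], [0, 0, 0, 0, 0, 0]]]'

```text
t: 32.7
eef_pos: [510.6, -220.9, 14.7]
tcp_rot: [-0.0, -0.087, 0.996, 0.0]
ft_force: [-0.1, -0.8, -0.2]
finger_gap: 85.6
grasp_force: 0.0
```

```bash
python3 - <<'E'
from h import *
go(510.4,-221.3,10)
E
```

```text
([510.6, -220.9, 14.7], np.float64(10.04), 'gap', 85.6, 'gf', np.float64(0.0), 'F', array([-0.1, -0.8, -0.2]), 't', 32.7)
tool shift mm [ 0.3 -0.3] turn z 0.04
```

Call:
move_arm --moves '[[[0, 0, 0, 0, 0, 0], [0, 0, 0, 0, 0, 0], [0, 0, 0, 0, 0, 0], [0, 0, 0, 0, 0, 0], [0, 0, 0, 0, 0, 0], [0, 0, 0, 0, 0, 0], [0, 0, 0, 0, 0, 0], [0, 0, 0, 0, 0, 0], [0, 0, 0, 0, 0, 0]]]' --grip 1 --force 50

```text
t: 33.6
eef_pos: [511.2, -221.6, 16.1]
tcp_rot: [0.001, -0.087, 0.996, -0.001]
ft_force: [-0.5, 0.6, 6.5]
finger_gap: 47.0
grasp_force: 52.3
```

Call:
move_arm --moves '[[[0, 0, -0.03, 0, 0, 0], [0, 0, -0.04, 0, 0, 0], [0, 0, -0.04, 0, 0, 0], [0, 0.04, 0, 0, 0, 0], [0, 0.04, 0, 0, 0, 0], [0, 0, 0, 0, 0, 8.5]]]'

```text
t: 34.2
eef_pos: [494.8, -138.3, 124.4]
tcp_rot: [-0.001, -0.014, 1.0, 0.001]
ft_force: [-0.9, -0.2, -1.2]
finger_gap: 46.6
grasp_force: 52.2
```

Call:
move_arm --moves '[[[0, 0, 0, 0, 0, 8.35], [0, 0, 0, 0, 0, 8.35], [0, 0, 0, 0, 0, 8.35], [0, 0, 0, 0, 0, 8.35], [0, 0, 0, 0, 0, 8.35], [0, 0, 0, 0, 0, 8.35], [0, 0, 0, 0, 0, 8.35], [0, 0, 0, 0, 0, 8.35], [0, 0, 0, 0, 0, 8.35], [0, 0, 0, 0, 0, 8.35], [0, 0, 0, 0, 0, 8.35], [0, 0, 0, 0, 0, 8.35]]]'

```text
t: 35.4
eef_pos: [496.0, -142.2, 124.6]
tcp_rot: [-0.0, 0.761, 0.649, -0.0]
ft_force: [1.3, 0.6, -0.8]
finger_gap: 46.5
grasp_force: 52.2
```

```bash
python3 - <<'E'
from h import *
go(482,54.5,-98.5)
E
```

```text
([496.0, -142.2, 124.6], np.float64(-99.03), 'gap', 46.5, 'gf', np.float64(52.2), 'F', array([ 1.3,  0.6, -0.8]), 't', 35.4)
tool shift mm [192.  -44.7] turn z -0.53
```

Call:
move_arm --moves '[[[0, 0, 0, 0, 0, -0.5], [0.0385, -0.0086, 0, 0, 0, 0], [0.0385, -0.0086, 0, 0, 0, 0], [0.0385, -0.0086, 0, 0, 0, 0], [0.0385, -0.0086, 0, 0, 0, 0], [0.0385, -0.0086, 0, 0, 0, 0], [0, 0, 0.025, 0, 0, 0], [0, 0, 0, 0, 0, 0], [0, 0, 0, 0, 0, 0], [0, 0, 0, 0, 0, 0], [0, 0, 0, 0, 0, 0], [0, 0, 0, 0, 0, 0]]]'

```text
t: 36.6
eef_pos: [481.8, 53.7, 100.5]
tcp_rot: [0.0, 0.756, 0.655, 0.0]
ft_force: [0.1, -0.5, -0.5]
finger_gap: 47.1
grasp_force: 52.1
```

```bash
python3 - <<'E'
from h import *
go(482,54.5,-98.5)
p=snapshot('wrist');save(p,'w11');ref=(488.9,53.5)
U,V,Z,C=bias(p,-98.45,0,ref);zt=np.median(Z[(Z>90)&(Z<125)&(abs(V)<10)&(U<-30)]);print('ztop',zt)
k=(Z>zt-6)&(Z<zt+4)&(abs(V)<40)&(U<-30)&(U>-130)
for u0 in range(-95,-50,10):
    kk=k&(abs(U-u0)<3);print(u0,np.percentile(V[kk],[1,99]).round(1))
kk=k&(U<-55);print('end u',[np.percentile(U[k&(abs(V-v0)<3)],.5).round(1) for v0 in (-12,0,12)])
b=(Z>9)&(Z<14.5)&(C.min(1)>60)&(np.ptp(C,axis=1)<40)
print('board front edge v',[np.percentile(V[b&(abs(U-u0)<3)&(V<0)],1).round(1) for u0 in range(-120,-20,20) if (b&(abs(U-u0)<3)&(V<0)).sum()>20])
print('left edge u',[np.percentile(U[b&(abs(V-v0)<3)],1).round(1) for v0 in range(-30,100,10) if (b&(abs(V-v0)<3)).sum()>20])
E
```

```text
([481.8, 53.7, 100.5], np.float64(-98.23), 'gap', 47.1, 'gf', np.float64(52.1), 'F', array([ 0.1, -0.5, -0.5]), 't', 36.6)
tool shift mm [0.8 0.1] turn z 0.27
ztop 111.76575188229208
-95 [-18.2  15. ]
-85 [-18.2  14.9]
-75 [-18.2  15. ]
-65 [-18.1  15.1]
-55 [-18.   15.1]
end u [np.float64(-100.7), np.float64(-100.6), np.float64(-100.7)]
board front edge v [np.float64(-41.8), np.float64(-41.7), np.float64(-41.9), np.float64(-41.9), np.float64(-41.2)]
left edge u [np.float64(-125.7), np.float64(-124.7), np.float64(-124.6), np.float64(-124.7), np.float64(-124.5), np.float64(-124.5), np.float64(-124.9)]
```

View pics/w11.png

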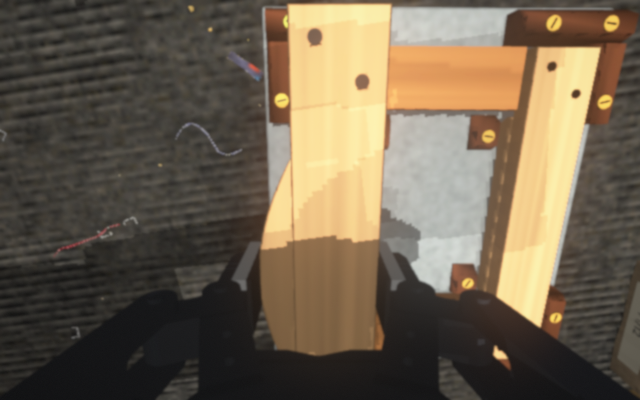

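The bow is at the left of the picture (the -x side), facing out. The rail end at (340,5) is over the corner and needs about 1.5 mm of correction.

Call:
move_arm --moves '[[[-0.0007, 0.0013, 0.01, 0, 0, 0.15], [0, 0, 0.015, 0, 0, 0], [0, 0, 0, 0, 0, 0], [0, 0, 0, 0, 0, 0], [0, 0, 0, 0, 0, 0], [0, 0, 0, 0, 0, 0]]]'

```text
t: 37.25
eef_pos: [482.9, 53.5, 75.4]
tcp_rot: [0.0, 0.757, 0.654, 0.0]
ft_force: [-0.1, 0.0, -1.4]
finger_gap: 46.9
grasp_force: 52.1
```

```bash
python3 - <<'E'
from h import *
print(pose())
p=snapshot('wrist');ref=(488.9,53.5)
U,V,Z,C=bias(p,-98.45,0,ref);zt=np.median(Z[(Z>60)&(Z<125)&(abs(V)<10)&(U<-30)]);print('ztop',zt)
k=(Z>zt-6)&(Z<zt+4)&(abs(V)<40)&(U<-30)&(U>-130)
for u0 in (-85,-60):
    kk=k&(abs(U-u0)<3);print(u0,np.percentile(V[kk],[1,99]).round(1))
print('end u',[np.percentile(U[k&(abs(V-v0)<3)],.5).round(1) for v0 in (-12,0,12)])
b=(Z>9)&(Z<14.5)&(C.min(1)>60)&(np.ptp(C,axis=1)<40)
print('board front edge v',[np.percentile(V[b&(abs(U-u0)<3)&(V<0)],1).round(1) for u0 in range(-120,-20,20) if (b&(abs(U-u0)<3)&(V<0)).sum()>20])
k=(Z>36)&(Z<44)&(U<-40)&(V>25)&(V<90)&(C[:,0]>C[:,2]+40);print('side top u',np.percentile(U[k],[1,99]))
E
```

```text
([482.9, 53.5, 75.4], np.float64(-98.33), 'gap', 46.9, 'gf', np.float64(52.1), 'F', array([-0.1,  0. , -1.4]), 't', 37.2)
ztop 86.60667243023109
-85 [-16.9  16.2]
-60 [-17.   16.4]
end u [np.float64(-100.7), np.float64(-100.6), np.float64(-100.7)]
board front edge v [np.float64(-41.8), np.float64(-41.9), np.float64(-41.5), np.float64(-41.9)]
side top u [-99.65224136 -67.93505849]
```

Call:
move_arm --moves '[[[-0.0007, 0.0003, 0.012, 0, 0, 0], [0, 0, 0.01, 0, 0, 0], [0, 0, 0.006, 0, 0, 0], [0, 0, 0.005, 0, 0, 0], [0, 0, 0.005, 0, 0, 0], [0, 0, 0.004, 0, 0, 0], [0, 0, 0.003, 0, 0, 0], [0, 0, 0, 0, 0, 0], [0, 0, 0, 0, 0, 0]]]'

```text
t: 38.2
eef_pos: [482.7, 52.8, 29.9]
tcp_rot: [0.0, 0.757, 0.654, 0.0]
ft_force: [0.7, 0.2, -0.9]
finger_gap: 46.5
grasp_force: 52.2
```

```bash
python3 - <<'E'
from h import *
p=snapshot('wrist');print(pose())
U,V,Z,C=bias(p,-98.45,0,(488.9,53.5));k=(Z>30)&(Z<95)&(abs(V)<14)&(U<-30)&(U>-60);print(np.median(Z[k]))
E
```

```text
([482.8, 52.8, 30.0], np.float64(-98.33), 'gap', 46.7, 'gf', np.float64(52.2), 'F', array([ 0.4, -0. , -1.1]), 't', 38.2)
41.07777621462909
```

Call:
move_arm --moves '[[[0, 0, 0.0015, 0, 0, 0], [0, 0, 0, 0, 0, 0]]]'

```text
t: 38.45
eef_pos: [482.6, 52.8, 28.3]
tcp_rot: [0.0, 0.757, 0.654, 0.0]
ft_force: [-0.4, -0.2, -1.8]
finger_gap: 46.6
grasp_force: 52.2
```

Call:
move_arm --moves '[[[0, 0, 0, 0, 0, 0], [0, 0, 0, 0, 0, 0], [0, 0, 0, 0, 0, 0], [0, 0, 0, 0, 0, 0], [0, 0, 0, 0, 0, 0], [0, 0, -0.02, 0, 0, 0], [0, 0, -0.04, 0, 0, 0], [0, 0, -0.04, 0, 0, 0], [0.03, 0, -0.04, 0, 0, 0], [0.03, 0, -0.04, 0, 0, 0], [0.03, 0, -0.04, 0, 0, 0], [0.03, 0, -0.03, 0, 0, 0]]]' --grip 0

```text
t: 39.65
eef_pos: [500.6, 172.7, 281.6]
tcp_rot: [0.001, 0.757, 0.654, 0.001]
ft_force: [0.9, 0.2, -0.2]
finger_gap: 85.4
grasp_force: 0.0
```

Call:
move_arm --moves '[[[-0.04, 0, 0, 0, 0, -8.5], [-0.04, 0, 0, 0, 0, -8.5], [-0.02, 0, 0, 0, 0, -8.5], [0, 0, 0, 0, 0, -8.5], [0, 0, 0, 0, 0, -8.5], [0, 0, 0, 0, 0, -8.5], [0, 0, 0, 0, 0, -8.5], [0, 0, 0, 0, 0, -8.5], [0, 0, 0, 0, 0, -8.5], [0, 0, 0, 0, 0, -8.5], [0, 0, 0, 0, 0, -8.5], [0, 0, 0, 0, 0, -5]]]'

```text
t: 40.85
eef_pos: [497.1, 74.1, 278.2]
tcp_rot: [-0.0, -0.0, 1.0, 0.0]
ft_force: [0.5, 0.0, -0.3]
finger_gap: 85.6
grasp_force: 0.0
```

```bash
python3 - <<'E'
from h import *
print(pose());p=snapshot('wrist');save(p,'w12')
w=world(p,p['depth']>0);a=np.radians(-8.45);d=w[:,:2]-[550.8,45.4];X=d@[np.cos(a),np.sin(a)];Y=d@[-np.sin(a),np.cos(a)];Z=w[:,2]
for n,x,y in [('sideL',0,83),('sideR',0,-83),('backL',63,83),('backM',63,0),('backR',63,-83),('frL',-63,83),('frM',-63,0),('bow',-86,0),('frR',-63,-83)]:
    k=(abs(X-x)<6)&(abs(Y-y)<8);print(n,k.sum(),np.percentile(Z[k],[5,50,95]).round(1) if k.sum() else '')
t=snapshot('top')
for n in('glue_mid','clamp_mid'):print(n,[np.round(m['centre']) for m in models.mark_of(t,n)[:1]])
E
```

```text
([497.1, 74.1, 278.2], np.float64(0.05), 'gap', 85.6, 'gf', np.float64(0.0), 'F', array([ 0.5,  0. , -0.3]), 't', 40.9)
sideL 130 [38.1 39.3 40.6]
sideR 137 [38.2 39.3 40.5]
backL 114 [38.2 39.4 40.6]
backM 118 [38.2 39.4 40.6]
backR 78 [38.1 39.1 40.5]
frL 2239 [ 39.8 334.4 337.1]
frM 971 [ 38.9 346.1 351.6]
bow 158 [38.2 39.2 40.5]
frR 155 [37.9 39.1 40.7]
glue_mid [array([ 346., -292.,   14.])]
clamp_mid [array([332., 280.,  12.])]
```

View pics/w12.png

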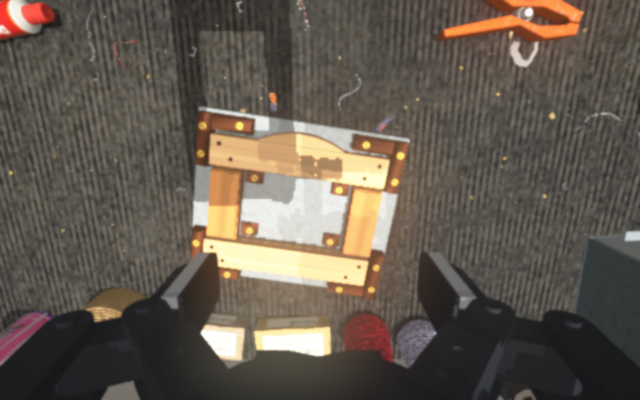

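The frame is complete, with all four corners down inside the stops. The bow faces the robot at (300,140). I'll recheck the two readings the gripper spoiled, then hand in.

```bash
python3 - <<'E'
from h import *
p=snapshot('wrist');w=world(p,p['depth']>0);w=w[w[:,2]<100];a=np.radians(-8.45);d=w[:,:2]-[550.8,45.4];X=d@[np.cos(a),np.sin(a)];Y=d@[-np.sin(a),np.cos(a)];Z=w[:,2]
m=[np.median(Z[(abs(X+63)<6)&(abs(Y-y)<8)]) for y in (83,0)];print(m)
if all(abs(v-39.3)<1 for v in m): print(r.sign_off())
E
```

```text
[np.float64(39.28021049687237), np.float64(39.22968339976178)]
the job is handed in; nothing more can be done
None
```

The frame is dry-fitted and handed in: all four corners are home with tops level to within about 0.3 mm, the bow faces out at the front, and the glue tube and clamp haven't moved.

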